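# Spray the basket of remote shells and hang it up to drip

## Task

The wire basket of remote-control shells stands on the drip tray in front of the cleaner canister's nozzle. Leaving it there, spray it: press the canister's sprung cap all the way down and let it spring back up. Then hang the basket by its handle on the hook of the drip stand, so that it hangs level and still and nothing else holds it; leave the other things on the bench where they are.

Things in the scene. Friction and masses are not known exactly. Their poses are not given: they have to be found in the camera images.
- station: fixed spray station, left or right on the bench: black drip tray 260 x 170 mm, rim 12 mm high, with an aluminium canister (66 mm diameter, shoulder 172 mm above the bench) clamped upright at one end. Origin on the bench; x runs from the tray's basket end to the canister, whose axis is at x = +75 mm, y = 0; the nozzle points along -x at the basket
- tray (a point): centre of the basket's place on the drip tray, on the tray's floor, 6 mm above the bench, 145 mm from the canister's axis
- cap_top (a point): centre of the top face of the canister's round grey nozzle cap (29 mm diameter on top, 20 mm tall, nozzle sticking out 22 mm to the basket's side); 194 mm above the bench when up; moves down with the cap
- cap (a joint): how far the sprung cap is pressed, m: 0 up, 0.008 fully down; it needs about 2.7 N to start and 6 N fully down, and springs back when let go
- basket: loose wire basket 72 (x) x 110 (y) x 45 mm, 0.25 kg, shells fixed in it. Origin: centre of underside. Handle: black grip block 16 (x) x 46 (y) x 30 mm, its underside 112 mm up, on two 5.6 mm wires at y = +-17.5 mm (upright above 85 mm, splayed to the short sides below). The loop under it is open along x. Grip it from above by its ends (46 mm, along y: the hook passes between the fingers)
- loop (a point): centre of the underside of the basket's grip block (top of the loop, 29 mm clear between the wires; it rests on the hook), 112 mm above the basket's origin; axes as the basket
- hookstand: fixed drip stand, left or right: base plate 150 x 110 x 10 mm, 14 mm post at x = +62 mm, 190 mm tall, and a round 8 mm hook bar running level from the post along -x, centre 166 mm up, to x = -40 mm; its tip turns up to 184 mm at x = -46 mm. Origin on the bench under the bar. Slide the basket's loop over the tip along +x (basket x along the bar, either way round), then lower it
- hook (a point): point on the top line of the hook bar, 170 mm above the bench, over the stand's origin: a good place for the loop's underside; axes as the stand
- spare_can: bystander: closed 66 mm diameter, 165 mm tall aluminium can without a nozzle, standing loose; origin under its centre
- fob0: bystander: loose black remote-control shell, 60 x 32 x 14 mm, lying flat
- fob1: bystander: another such shell
- fob2: bystander: another such shell
- driver: bystander: blue power screwdriver lying on the bench, about 210 mm long, 38 mm thick
- screw_bin: bystander: black open bin of screws, 150 x 100 x 70 mm
- tape_roll: bystander: roll of tape lying flat, 90 mm diameter, 24 mm tall
- carton: bystander: small cardboard box, 100 x 80 x 60 mm

How it is judged:
By the outcome, as a careful person would: the job done as asked, in the order asked, and still so for the second after the job is handed in, with the robot touching nothing.
It also fails if it takes over 54 s, if anything falls off the work surface, if the arm or the gripper's body presses on something with over 40 N, if the wrist force passes 120 N, or if a joint passes its speed limit or range.

## Robot

A 6-joint arm with a two-finger parallel gripper is mounted at the origin on the work surface. World frame = base frame: x ahead of the robot, y to its left, z up, the work surface at z = 0. Lengths are in mm, angles in degrees, forces in N, time in s.
With the tool pointing down it reaches from about 350 to 950 mm from the base axis. Payload 17.4 kg.
Tool frame: the origin (TCP) lies on the centre line of the jaws, within the pads' length; the fingertips stand 14 mm ahead of it and the grasp point (between the pads) lies 5 mm behind it; z points along the fingers, y is the direction in which the jaws open and shut (so a half turn about z gives the same grasp; the last joint's range is limited). The gripper opens to 93 mm and grips with 3 to 60 N. Pads are 15 mm wide; open, the fingers measure 128 mm over their backs; the gripper's body (75 mm by 188 mm) begins 65 mm behind the grasp point.
Start: joints at [-70.233, 6.646, 82.598, -0, 90.757, -2.166], TCP at [252.117, -626.155, 232.646] pointing down, gripper open.
Joint ranges: [-162.19, 162.19], [-47.58, 125.68], [4.15, 143.07], [-65.23, 245.23], [0.69, 171.88], [-170.13, 170.13]. Speed limits (degrees/s): [108.29, 108.29, 127.2, 180, 180, 180].

## Interface

Orientations are given as a 3x3 rotation matrix whose columns are the frame's x, y, z axes.
In Python, from workcell import * gives the robot as it stands.
- The arm moves only by the tool apply_moves, never from a script. Its argument "rows" is text: rows parted by semicolons, each of 7 numbers parted by spaces: the shift along the tool's x, y, z normalised to -1 to 1, where 1 is 0.5 m, then the turn, a rotation vector about the tool's x, y, z normalised to -1 to 1, where 1 is pi/4 rad, then the gripper's target within -1 to 1 (shut at 1, half-way at 0, fully open at -1). In form: x y z wx wy wz grip; .... A call has 1 to 8 rows; each row is the pose to reach, as a shift and turn from the pose commanded when the call began, along the tool's axes at that moment; what a row does not reach only later rows make up. A row lasts 1/8 s, in which the tool goes at most 62.5 mm and 10.7 degrees, less where a joint would pass 70% of its speed; a pose out of reach is approached as far as the arm can. A call with a number of a shift or a turn outside -1 to 1 is refused whole. A call with a gripper value outside its range is refused whole. The fingers move at their own pace and stop on an object; the grip force is fixed at half the most. Time passes only in rows, so rows that repeat a pose let the fingers close. It gives the time, the measured TCP pose, the force and the opening at its end, in the units of the state.
- state(): the state, without advancing time (a new reading comes with each control period).
- grab_frame(name): name is "scene" or "top" or "wrist"; returns a dict with "color" (480x640x3 uint8, red, green, blue), "camera_matrix" (3x3 intrinsics, pixels), "pose" (4x4, takes a point from camera to world coordinates). Camera axes: x right, y down, z forward; pixel columns grow to the right and rows downward; lengths in mm; the calibration is good to about 2 mm. A picture is of the moment at which its call begins. There is no depth.
- hand_in(): hands the job in, once; it reports no verdict.
The state is a dict: "time_s": time; "q": joint angles; "dq": joint speeds; "effort": joint torques, N m; "position": TCP position; "ee_rot": TCP orientation; "force": force on the tool from outside, world axes, zero at the start; "wrist_torque": the same for the moment, N m; "gripper_width": finger opening in mm.
Only numpy, scipy, OpenCV 4.12 (cv2) and the standard library are available. Lean on these libraries where they do the work, as an engineer would, in place of code of your own. Each camera call takes 0.05 s, during which the arm holds its last target.

## Working session

There is one attempt and no reset: what is moved stays moved. The work goes in short steps, Python scripts to look and compute and a tool call to move; the robot and the scene stay as the last step left them, time stands still between calls to the robot, and variables do not carry over. Pictures are saved under pics/ and viewed, and the job is handed in when it is done.

Besides the shell and the picture viewer there is one more tool, called after "Emit:" by a JSON object that holds its "fn" and its "kwargs", one argument or row to a line. apply_moves: Moves the arm, as the interface text tells. Its arguments: {"type":"object","properties":{"rows":{"type":"string"}},"required":["rows"]}

```bash
mkdir -p pics; ls
python3 - <<'E'
from workcell import *
import cv2,numpy as np
s=state();print(s)
for n in("scene","top","wrist"):
    f=grab_frame(n);cv2.imwrite(f"pics/{n}0.png",f["color"][:,:,::-1]);np.savez(f"pics/{n}0.npz",K=f["camera_matrix"],T=f["pose"]);print(n,f["camera_matrix"],f["pose"])
E
```

```text
pics
{'time_s': 0.0, 'q': array([-7.02349389e+01,  6.67425610e+00,  8.26353549e+01,  2.72871570e-04,
        9.07559330e+01, -2.16602855e+00]), 'dq': array([-0.00384204,  0.0018131 ,  0.00558724, -0.02439831, -0.07035656,
       -0.11790047]), 'effort': array([ 1.25862112e-03, -7.21244287e+01, -6.22615600e+01,  7.80546363e-02,
        2.36078416e-02, -1.11723293e-04]), 'position': array([ 252.03467359, -625.98370286,  231.9078593 ]), 'ee_rot': array([[ 9.27633715e-01,  3.73491024e-01, -3.82364571e-04],
       [ 3.73491217e-01, -9.27633089e-01,  1.07817616e-03],
       [ 4.79950889e-05, -1.14296236e-03, -9.99999346e-01]]), 'force': array([-0.98602684,  0.43815385,  0.35773117]), 'wrist_torque': array([ 0.05595561,  0.01610411, -0.02122932]), 'gripper_width': 93.33434046235534}
scene [[502.46749647   0.         314.39608318]
 [  0.         502.46749647 242.41366784]
 [  0.           0.           1.        ]] [[ 5.98820680e-01  4.96544984e-01 -6.28376378e-01  1.58563731e+03]
 [ 8.00688003e-01 -3.88495223e-01  4.56037481e-01 -7.12799085e+02]
 [-1.76780975e-02 -7.76218101e-01 -6.30216585e
[... 190 characters left out ...]
    0.           1.        ]] [[-1.08603235e-01 -9.72424953e-01  2.06385677e-01  2.50369736e+02]
 [-9.94071733e-01  1.07315134e-01 -1.74599873e-02  3.75070180e+00]
 [-5.16977933e-03 -2.07058379e-01 -9.78314929e-01  1.67259889e+03]
 [ 0.00000000e+00  0.00000000e+00  0.00000000e+00  1.00000000e+00]]
wrist [[429.25812494   0.         324.15683361]
 [  0.         429.25812494 240.69172326]
 [  0.           0.           1.        ]] [[ 3.72821501e-01 -8.86538648e-01 -2.73958671e-01  3.28351754e+02]
 [-9.27902707e-01 -3.56466751e-01 -1.09215482e-01 -5.95630116e+02]
 [-8.33411489e-04  2.94924872e-01 -9.55520081e-01  3.85117708e+02]
 [ 0.00000000e+00  0.00000000e+00  0.00000000e+00  1.00000000e+00]]
```

View pics/scene0.png

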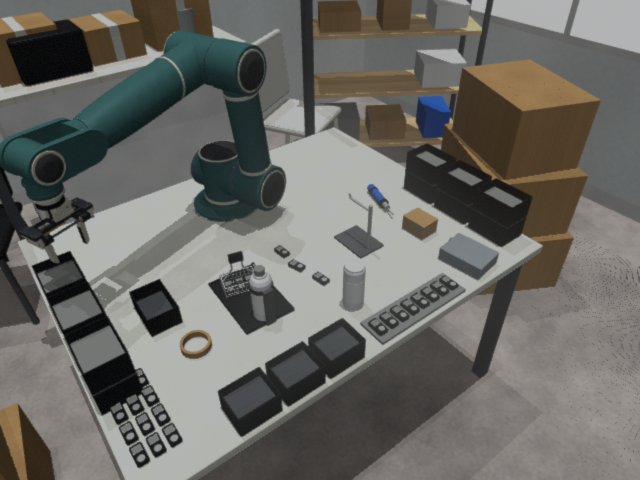

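View pics/top0.png

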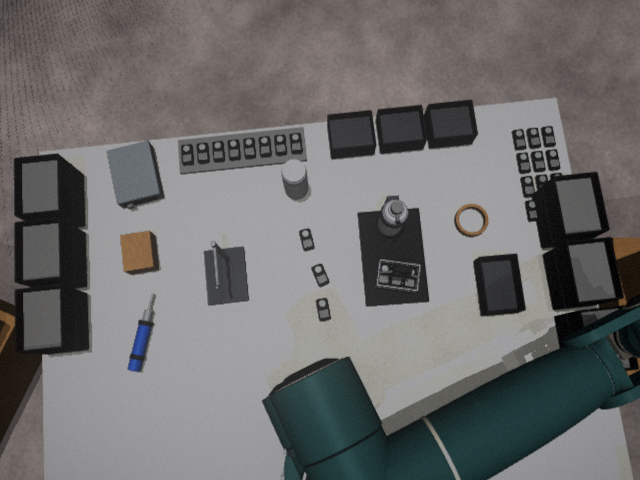

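View pics/wrist0.png

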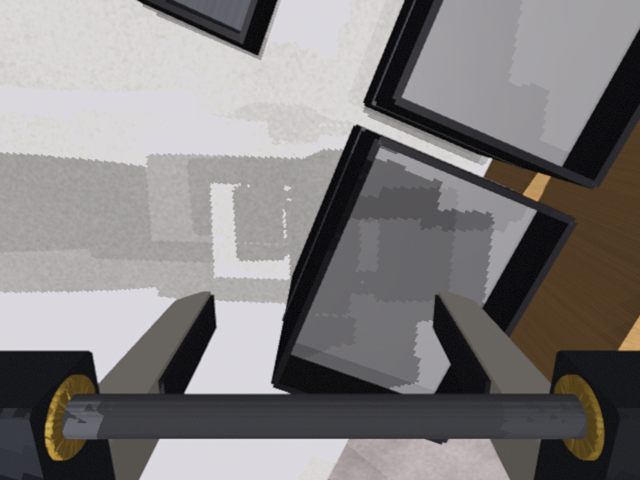

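The scene view shows the tray with basket and canister at about (250,295), the drip stand at (360,230) with its bar tip towards the robot, and the spare can at (354,287). In the top view, the tray is at (393,255), the canister cap at (394,210), the grip block near (400,270) and the hook stand at (226,275). I'll zoom in next.

```bash
cat > h.py <<'E'
import numpy as np,cv2
def cal(n):
    d=np.load(f"pics/{n}.npz");return d["K"],d["T"]
def ray(n,u,v):
    K,T=cal(n);d=T[:3,:3]@np.linalg.solve(K,[u,v,1.]);return T[:3,3],d/np.linalg.norm(d)
def onz(n,u,v,z):
    o,d=ray(n,u,v);return o+d*(z-o[2])/d[2]
def tri(*obs):
    A=np.zeros((3,3));b=np.zeros(3);R=[]
    for n,u,v in obs:
        o,d=ray(n,u,v);P=np.eye(3)-np.outer(d,d);A+=P;b+=P@o;R.append((o,P))
    p=np.linalg.solve(A,b);return p.round(1),[round(float(np.linalg.norm(P@(p-o))),1) for o,P in R]
def proj(n,p):
    K,T=cal(n);c=np.linalg.inv(T)@np.r_[p,1.];q=K@c[:3];return (q[:2]/q[2]).round(1)
def crop(n,x,y,w,h,k,out):
    im=cv2.imread(f"pics/{n}.png")[y:y+h,x:x+w];cv2.imwrite(f"pics/{out}.png",cv2.resize(im,None,fx=k,fy=k,interpolation=cv2.INTER_CUBIC))
def grab(n,name):
    from workcell import grab_frame
    f=grab_frame(n);cv2.imwrite(f"pics/{name}.png",f["color"][:,:,::-1]);np.savez(f"pics/{name}.npz",K=f["camera_matrix"],T=f["pose"])
E
python3 -c "
from h import *
crop('top0',350,190,90,120,5,'ct1');crop('top0',195,230,65,80,7,'ct2');crop('scene0',200,240,110,90,7,'cs1');crop('scene0',325,180,70,85,7,'cs2')"
```

```text
(no output)
```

View pics/ct1.png

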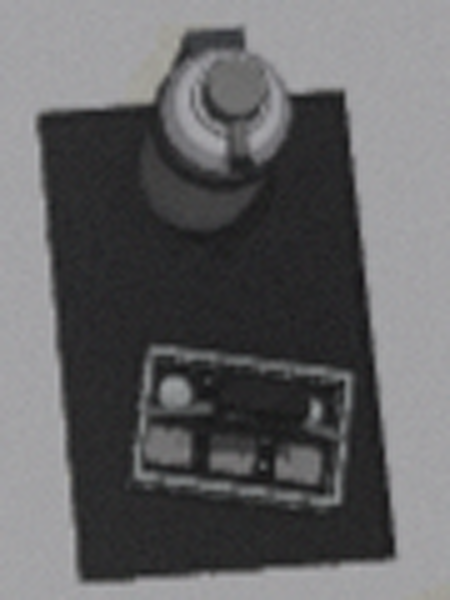

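View pics/ct2.png

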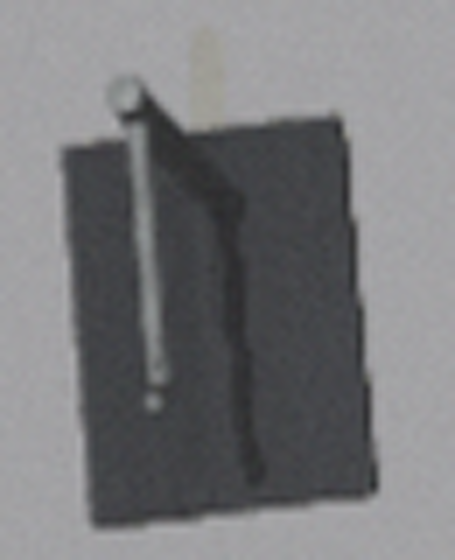

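View pics/cs1.png

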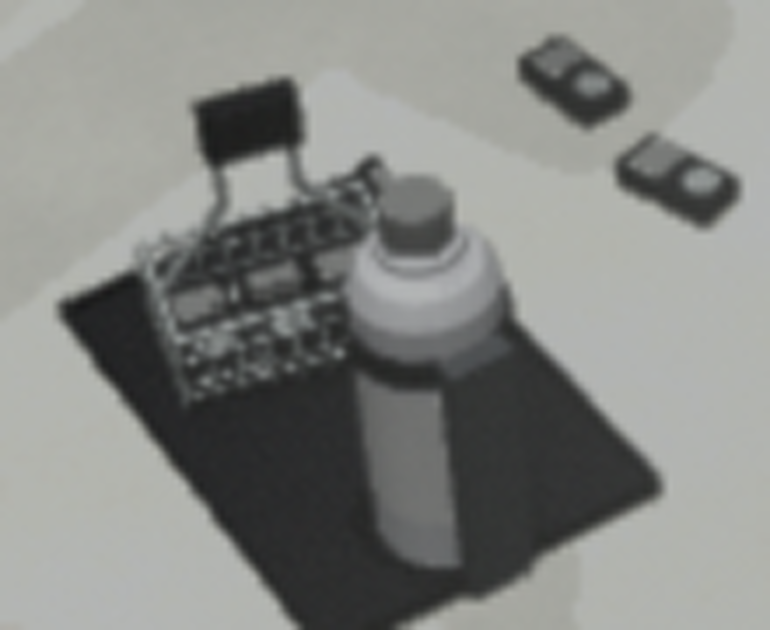

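View pics/cs2.png

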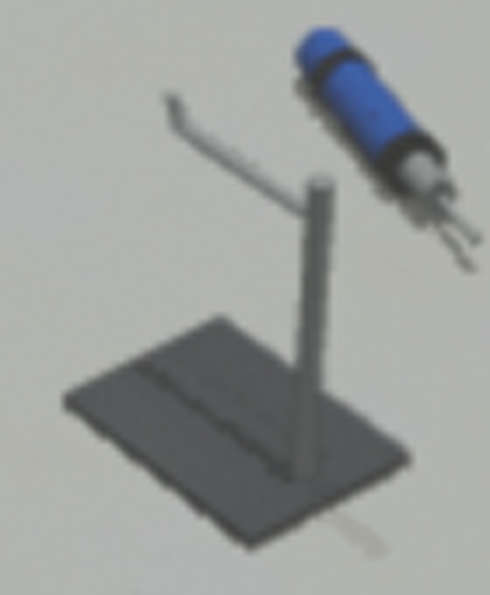

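```bash
python3 -c "
from h import *
t=lambda u,v:('top0',350+u/5-.4,190+v/5-.4); t2=lambda u,v:('top0',195+u/7-.43,230+v/7-.43)
s=lambda u,v:('scene0',200+u/7-.43,240+v/7-.43); s2=lambda u,v:('scene0',325+u/7-.43,180+v/7-.43)
print('cap',tri(t(236,84),s(418,195)))
print('post',tri(t2(127,92),s2(320,182)))
print('tip',tri(t2(154,402),s2(171,97)))
print('grip',tri(t(264,394),s(248,115)))
for p in [(45,113),(343,92),(397,555),(82,578)]: print('tray',onz(*t(*p),12).round(1))
for p in [(62,147),(338,115),(377,492),(93,525)]: print('plate',onz(*t2(*p),10).round(1))
for p in [(148,345),(355,372),(340,508),(132,485)]: print('bask rim',onz(*t(*p),51).round(1))
"
```

```text
cap (array([ 625.1, -215.6,  194.3]), [3.0, 3.0])
post (array([585. , 243.5, 188.3]), [2.4, 2.4])
tip (array([475.9, 243.2, 180.1]), [2.1, 2.1])
grip (array([ 477.8, -217.1,  138.7]), [2.2, 2.2])
tray [ 664.9 -138.4   12. ]
tray [ 658.7 -303.9   12. ]
tray [ 401.  -296.5   12. ]
tray [ 407.2 -126.9   12. ]
plate [604.5 297.   10. ]
plate [605.3 188.5  10. ]
plate [456.2 185.8  10. ]
plate [455.5 295.4  10. ]
bask rim [ 522.7 -174.    51. ]
bask rim [ 496.2 -281.4   51. ]
bask rim [ 425.3 -263.3   51. ]
bask rim [ 449.3 -156.1   51. ]
```

```bash
cat >> h.py <<'E'
def go(x,y,z,yaw):
    from workcell import state
    from scipy.spatial.transform import Rotation as Ro
    s=state();R=s["ee_rot"];a=np.deg2rad(yaw)
    T=np.array([[np.cos(a),np.sin(a),0],[np.sin(a),-np.cos(a),0],[0,0,-1]])
    d=R.T@(np.array([x,y,z])-s["position"])/500
    w=Ro.from_matrix(R.T@T).as_rotvec()/(np.pi/4)
    print("t",round(s["time_s"],2),"pos",s["position"].round(1),"yaw",np.rad2deg(np.arctan2(R[1,0],R[0,0])).round(2),"F",s["force"].round(2),"w",round(s["gripper_width"],1))
    print("row",d.round(4),w.round(4))
E
python3 -c "
from h import *
go(520,-216,330,-14)"
```

```text
t 0.15 pos [ 252.1 -626.   232.1] yaw 21.93 F [-0.64  0.19  0.76] w 92.8
row [ 0.8034 -0.5607 -0.1953] [-1.100e-03  3.000e-04  7.986e-01]
```

Emit:
{"fn": "apply_moves", "kwargs": {
  "rows": "0.1 -0.07 -0.18 0 0 0.1 1;0.8 -0.56 -0.195 0 0 0.8 1;0.8 -0.56 -0.195 0 0 0.8 1;0.8 -0.56 -0.195 0 0 0.8 1;0.8 -0.56 -0.195 0 0 0.8 1;0.8 -0.56 -0.195 0 0 0.8 1;0.8 -0.56 -0.195 0 0 0.8 1;0.8 -0.56 -0.195 0 0 0.8 1"
}}

```text
time_s: 1.15
position: [509.1, -230.7, 328.4]
ee_rot: [[0.97, -0.243, 0.0], [-0.243, -0.97, -0.0], [0.0, 0.0, -1.0]]
force: [1.5, -0.5, -0.2]
gripper_width: 17.8
```

```bash
python3 -c "
from h import *
go(520,-216,330,-14)"
```

```text
t 1.15 pos [ 509.1 -230.7  328.4] yaw -14.07 F [ 1.51 -0.54 -0.17] w 17.8
row [ 0.014  -0.0337 -0.0031] [ 0.     -0.0001 -0.0016]
```

Emit:
{"fn": "apply_moves", "kwargs": {
  "rows": "0 -0.02 0 0 0 0 1;0 -0.02 0 0 0 0 1;0 -0.02 0 0 0 0 1"
}}

```text
time_s: 1.52
position: [510.3, -223.9, 328.0]
ee_rot: [[0.97, -0.244, -0.0], [-0.244, -0.97, -0.0], [-0.0, 0.0, -1.0]]
force: [0.2, -0.4, 1.3]
gripper_width: 0.4
```

```bash
python3 -c "
from h import *
go(560,-190,400,-14)
grab('wrist','w1')
grab('top','t1')"
```

```text
t 1.52 pos [ 510.3 -223.9  328. ] yaw -14.14 F [ 0.19 -0.38  1.29] w 0.4
row [ 0.0798 -0.09   -0.144 ] [ 0.0002  0.0006 -0.003 ]
```

View pics/w1.png

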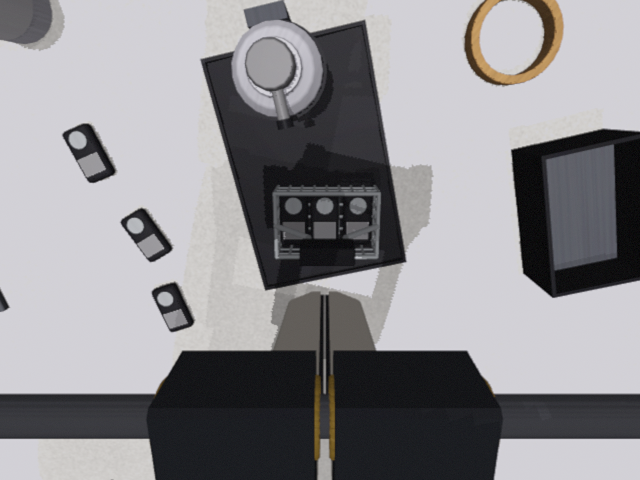

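Wrist view: the cap's top disc is at about (270,64), the dark grip block at (328,252) and the basket rim at (275..380, 188..258), aligned with the image. So yaw -14 is right.

```bash
python3 -c "
from h import *
crop('w1',220,10,120,120,5,'cw1');crop('w1',260,170,135,100,5,'cw2')"
```

```text
(no output)
```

View pics/cw1.png

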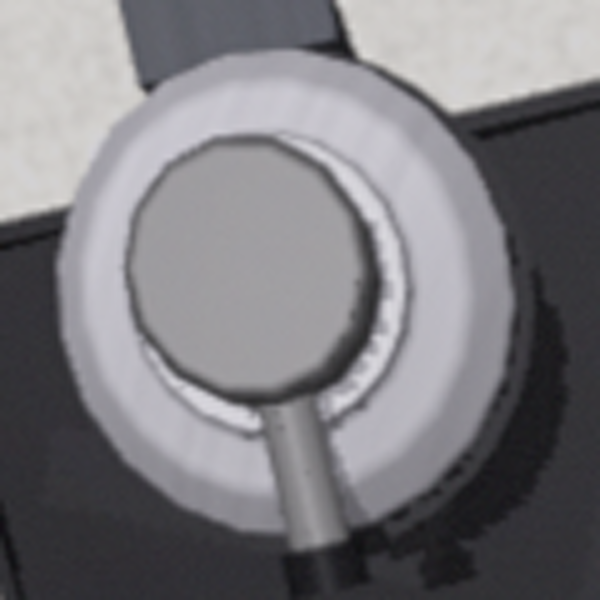

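View pics/cw2.png

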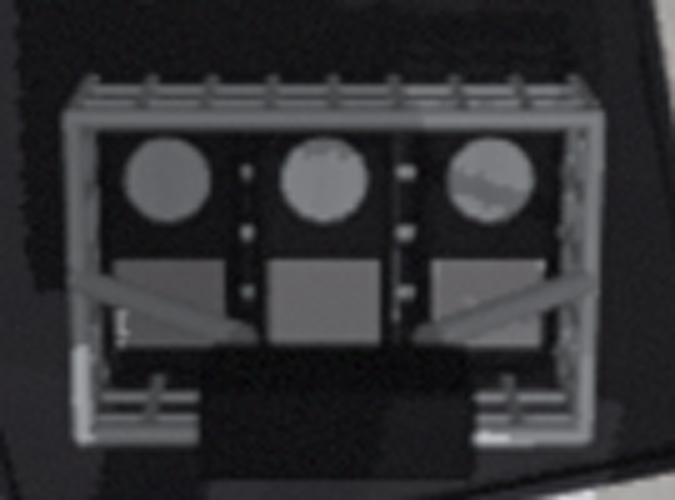

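```bash
python3 -c "
from h import *
c=lambda u,v:('w1',220+u/5-.4,10+v/5-.4); g=lambda u,v:('w1',260+u/5-.4,170+v/5-.4)
t=lambda u,v:('top0',350+u/5-.4,190+v/5-.4)
s=lambda u,v:('scene0',200+u/7-.43,240+v/7-.43)
print('cap w-t',tri(c(249,268),t(236,84)), 'all',tri(c(249,268),t(236,84),s(418,195)),'z194',onz(*c(249,268),194).round(1))
print('frontbot',onz(*g(337,348),118).round(1),'reartop',onz(*g(337,480),148).round(1))
print('ends',onz(*g(199,430),148).round(1),onz(*g(475,430),148).round(1))
print('grip tri',tri(g(337,430),t(264,394),s(248,112)),tri(g(337,430),s(240,92)))
for p in [(65,115),(603,115),(590,443),(75,443)]: print('rim',onz(*g(*p),51).round(1))
"
```

```text
cap w-t (array([ 623.9, -218.2,  194.2]), [0.3, 0.3]) all (array([ 624.8, -216.4,  194. ]), [1.7, 2.2, 3.9]) z194 [ 624.2 -218.   194. ]
frontbot [ 482.  -219.7  118. ] reartop [ 468.8 -216.2  148. ]
ends [ 482.8 -196.4  148. ] [ 471.7 -240.3  148. ]
grip tri (array([ 476.6, -217.1,  140.5]), [1.9, 1.7, 3.0]) (array([ 479.6, -218.3,  154. ]), [0.6, 0.6])
rim [ 523.5 -173.7   51. ]
rim [ 496.7 -279.4   51. ]
rim [ 428.4 -262.1   51. ]
rim [ 455.2 -156.1   51. ]
```

```bash
python3 -c "
from h import *
go(624.3,-217.5,220,-14)"
```

```text
t 1.62 pos [ 510.3 -224.   328.1] yaw -14.16 F [-0.19 -0.21 -0.14] w 0.6
row [ 0.2179 -0.0684  0.2161] [ 0.0001  0.0003 -0.0036]
```

Emit:
{"fn": "apply_moves", "kwargs": {
  "rows": "0.218 -0.068 0 0 0 0 1;0.218 -0.068 0.1 0 0 0 1;0.218 -0.068 0.216 0 0 0 1;0.218 -0.068 0.216 0 0 0 1;0.218 -0.068 0.216 0 0 0 1"
}}

```text
time_s: 2.25
position: [624.8, -217.2, 222.8]
ee_rot: [[0.97, -0.244, 0.002], [-0.244, -0.97, -0.001], [0.002, 0.0, -1.0]]
force: [0.5, 0.2, 0.4]
gripper_width: 0.4
```

```bash
python3 -c "
from h import *
go(624.3,-217.5,198,-14)
grab('scene','s2');crop('s2',180,190,150,110,5,'cs3')"
```

```text
t 2.25 pos [ 624.8 -217.2  222.8] yaw -14.12 F [0.49 0.15 0.36] w 0.4
row [-0.0009  0.0007  0.0497] [ 0.0004 -0.0024 -0.0027]
```

View pics/cs3.png

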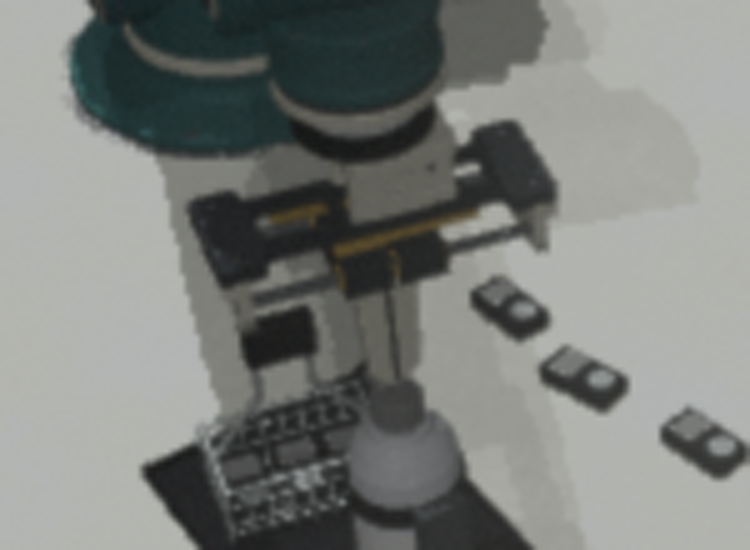

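The closed fingers stand right over the cap. Now I'll press in steps, watching the force.

Emit:
{"fn": "apply_moves", "kwargs": {
  "rows": "0 0 0.02 0 0 0 1;0 0 0.03 0 0 0 1;0 0 0.03 0 0 0 1"
}}

```text
time_s: 2.68
position: [624.9, -216.7, 205.7]
ee_rot: [[0.97, -0.243, 0.001], [-0.243, -0.97, -0.001], [0.001, 0.0, -1.0]]
force: [-0.5, -1.5, 3.7]
gripper_width: 0.4
```

```bash
python3 -c "
from h import *
go(624.3,-217.5,200,-14)"
```

```text
t 2.67 pos [ 624.9 -216.7  205.7] yaw -14.08 F [-0.52 -1.53  3.72] w 0.4
row [-0.0007  0.0019  0.0114] [ 0.0006 -0.0011 -0.0017]
```

Emit:
{"fn": "apply_moves", "kwargs": {
  "rows": "0 0 0.006 0 0 0 1;0 0 0.012 0 0 0 1;0 0 0.013 0 0 0 1;0 0 0.013 0 0 0 1"
}}

```text
time_s: 3.18
position: [625.0, -216.7, 200.2]
ee_rot: [[0.97, -0.243, 0.001], [-0.243, -0.97, -0.001], [0.001, 0.001, -1.0]]
force: [-3.9, -1.6, 12.8]
gripper_width: 0.5
```

```bash
python3 -c "
from h import *
go(624.3,-217.5,199,-14)"
```

```text
t 3.17 pos [ 625.  -216.7  200.2] yaw -14.07 F [-3.93 -1.63 12.8 ] w 0.5
row [-0.0009  0.002   0.0024] [ 0.0008 -0.0018 -0.0016]
```

Emit:
{"fn": "apply_moves", "kwargs": {
  "rows": "0 0 0.002 0 0 0 1;0 0 0.002 0 0 0 1;0 0 0.002 0 0 0 1"
}}

```text
time_s: 3.55
position: [625.0, -216.7, 200.1]
ee_rot: [[0.97, -0.243, 0.002], [-0.243, -0.97, -0.001], [0.002, 0.001, -1.0]]
force: [-5.9, -0.5, 18.6]
gripper_width: 0.6
```

```bash
python3 -c "
from h import *
go(624.3,-217.5,199,-14);grab('scene','s3');crop('s3',180,190,150,110,5,'cs4')"
```

```text
t 3.55 pos [ 625.  -216.7  200.1] yaw -14.07 F [-5.94 -0.51 18.56] w 0.6
row [-0.001   0.002   0.0022] [ 0.0009 -0.0027 -0.0016]
```

View pics/cs4.png

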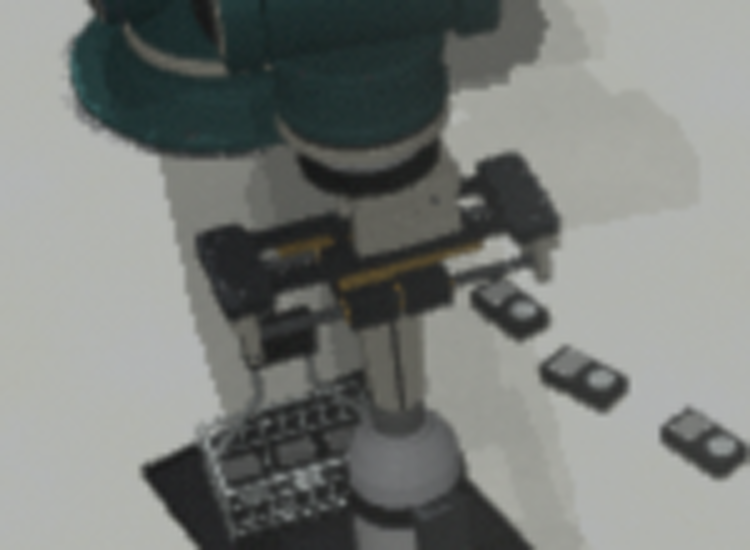

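The position stopped at 200.1 mm while the force rose to 18.6 N, so the cap is on its stop, 8 mm down. Releasing it.

Emit:
{"fn": "apply_moves", "kwargs": {
  "rows": "0 0 -0.02 0 0 0 1;0 0 -0.05 0 0 0 1;0 0 -0.12 0 0 0 1;-0.05 0 -0.16 0 0 0 -1;-0.1 0 -0.16 0 0 0 -1;-0.1 0 -0.16 0 0 0 -1"
}}

```text
time_s: 4.35
position: [575.6, -203.9, 278.8]
ee_rot: [[0.97, -0.243, 0.001], [-0.243, -0.97, -0.0], [0.001, -0.0, -1.0]]
force: [0.4, -0.4, 0.2]
gripper_width: 25.7
```

```bash
python3 -c "
from h import *
go(476.3,-218,200,-14.1);grab('scene','s4');crop('s4',180,190,150,110,5,'cs5');grab('wrist','w4')"
```

```text
t 4.35 pos [ 575.6 -203.9  278.8] yaw -14.06 F [ 0.37 -0.4   0.21] w 25.7
row [-0.1859  0.0757  0.1573] [-0.0002 -0.0012  0.0008]
```

View pics/cs5.png

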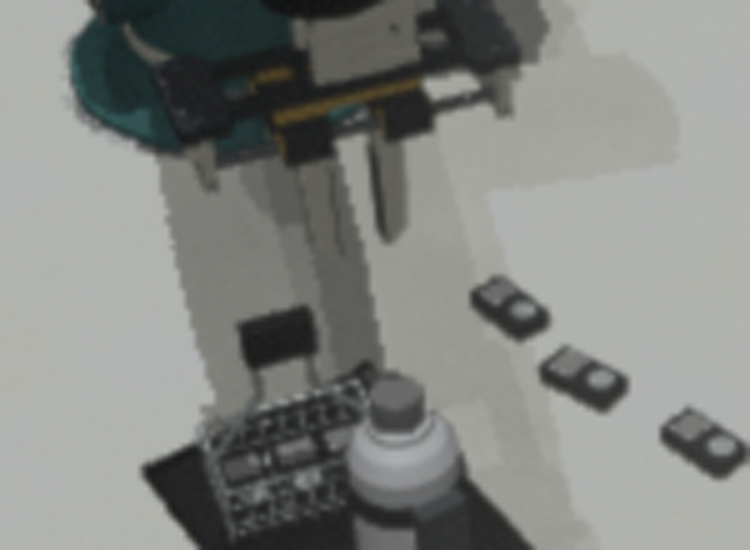

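View pics/w4.png

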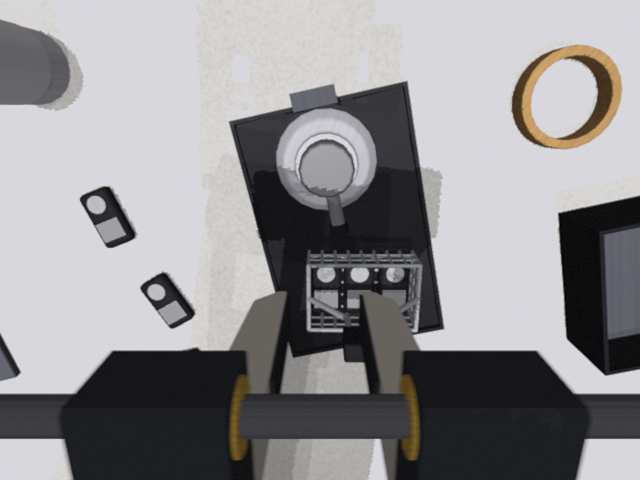

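The cap is back up (scene crop, (397,400)) and the basket hasn't moved. Next I'll go above the grip block with the fingers open.

Emit:
{"fn": "apply_moves", "kwargs": {
  "rows": "-0.1 0.04 0 0 0 0 -1;-0.186 0.076 0 0 0 0 -1;-0.186 0.076 0.08 0 0 0 -1;-0.186 0.076 0.157 0 0 0 -1;-0.186 0.076 0.157 0 0 0 -1;-0.186 0.076 0.157 0 0 0 -1"
}}

```text
time_s: 5.2
position: [477.6, -218.7, 200.7]
ee_rot: [[0.97, -0.243, 0.001], [-0.243, -0.97, -0.0], [0.001, 0.0, -1.0]]
force: [0.2, 0.9, 0.2]
gripper_width: 91.3
```

```bash
python3 -c "
from h import *
go(476.3,-218,129,-14.1);grab('scene','s5');crop('s5',180,190,150,110,5,'cs6');grab('wrist','w5')"
```

```text
t 5.2 pos [ 477.6 -218.7  200.7] yaw -14.06 F [0.25 0.92 0.17] w 91.3
row [-0.003  -0.0008  0.1435] [ 0.0002 -0.0011  0.0009]
```

View pics/cs6.png

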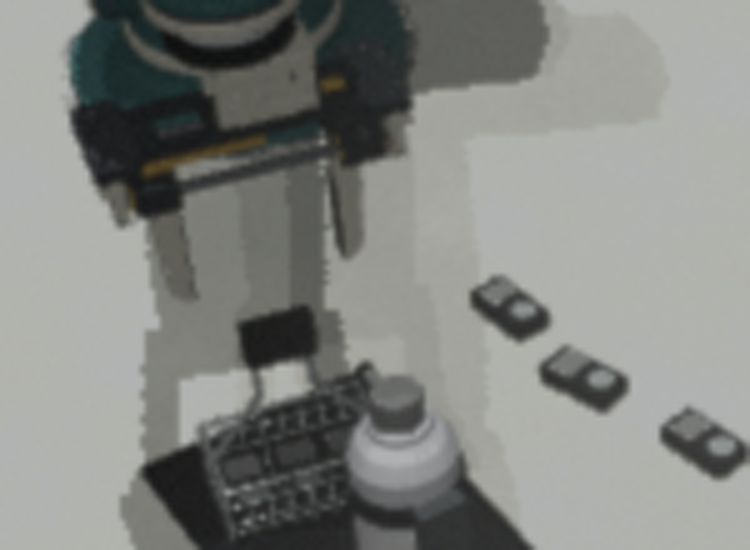

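View pics/w5.png

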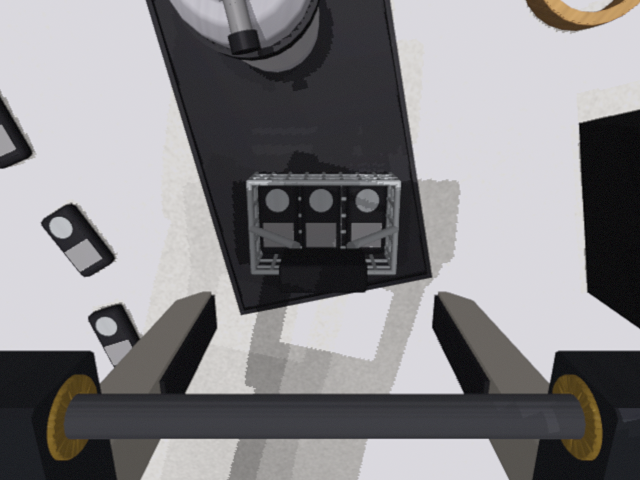

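```bash
python3 -c "
from h import *
crop('w5',230,160,190,150,4,'cw5')"
```

```text
(no output)
```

View pics/cw5.png

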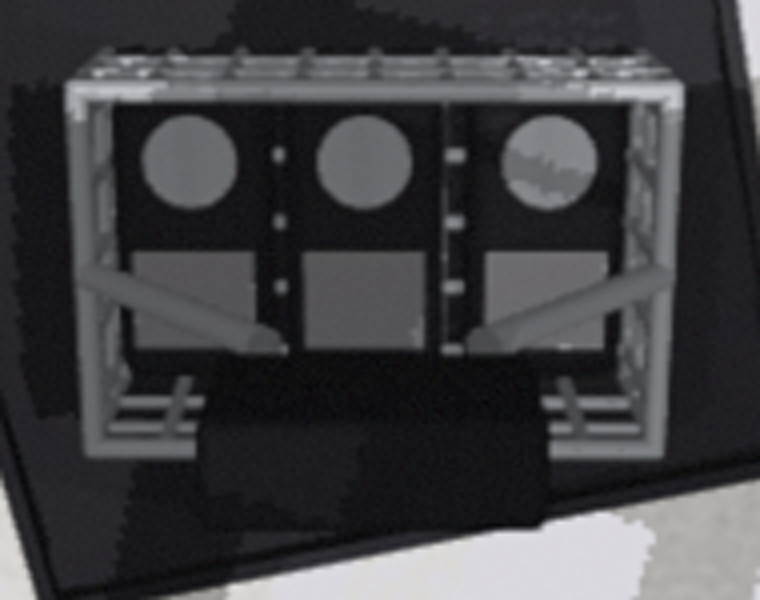

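```bash
python3 -c "
from h import *
a=lambda u,v:('w5',230+u/4-.4,160+v/4-.4); g=lambda u,v:('w1',260+u/5-.4,170+v/5-.4)
print('reartop z148',onz(*a(373,526),148).round(1),'front top',onz(*a(373,422),148).round(1),'front bot',onz(*a(373,352),118).round(1))
print('ends',onz(*a(197,475),148).round(1),onz(*a(550,475),148).round(1))
print(tri(a(373,526),g(337,480)),tri(a(373,352),g(337,348)),tri(a(373,475),('scene0',200+240/7-.43,240+92/7-.43)))
print('rim',[onz(*a(*p),51).round(1) for p in [(68,90),(683,90),(662,448),(87,448)]])
"
```

```text
reartop z148 [ 469.3 -216.4  148. ] front top [ 483.3 -219.9  148. ] front bot [ 483.  -219.7  118. ]
ends [ 481.8 -196.1  148. ] [ 470.7 -240.3  148. ]
(array([ 465.8, -215.5,  139.9]), [0.0, 0.0]) (array([ 471.6, -217.1,   82.5]), [0.3, 0.3]) (array([ 478.7, -218. ,  153.3]), [0.7, 0.7])
rim [array([ 522.5, -173.7,   51. ]), array([ 495.9, -279.5,   51. ]), array([ 430.2, -262.5,   51. ]), array([ 456.6, -157.1,   51. ])]
```

Wrist view: the grip block is centred at u≈323 between the fingers (gap centre ≈324). Its faces agree with a 118–148 mm height. Descending and gripping.

Emit:
{"fn": "apply_moves", "kwargs": {
  "rows": "-0.001 0 0.06 0 0 0 -1;-0.001 0 0.12 0 0 0 -1;-0.001 0 0.143 0 0 0 -1;-0.001 0 0.143 0 0 0 -1;-0.001 0 0.143 0 0 0 0;-0.001 0 0.143 0 0 0 1;-0.001 0 0.143 0 0 0 1;-0.001 0 0.143 0 0 0 1"
}}

```text
time_s: 6.3
position: [476.5, -218.4, 128.0]
ee_rot: [[0.97, -0.243, 0.0], [-0.243, -0.97, -0.0], [0.0, 0.0, -1.0]]
force: [-0.4, -0.3, 0.3]
gripper_width: 57.4
```

Emit:
{"fn": "apply_moves", "kwargs": {
  "rows": "0 0 0 0 0 0 1;0 0 0 0 0 0 1"
}}

```text
time_s: 6.55
position: [476.5, -218.3, 127.8]
ee_rot: [[0.97, -0.243, 0.0], [-0.243, -0.97, 0.0], [-0.0, -0.0, -1.0]]
force: [0.5, 1.5, 0.6]
gripper_width: 45.5
```

```bash
python3 -c "
from h import *
go(476.3,-218,260,-14.1);grab('scene','s6');crop('s6',180,190,150,110,5,'cs7');grab('wrist','w6')"
```

```text
t 6.55 pos [ 476.5 -218.3  127.8] yaw -14.07 F [0.5  1.49 0.6 ] w 45.5
row [-0.0005 -0.0006 -0.2645] [-0.0002  0.      0.0008]
```

View pics/cs7.png

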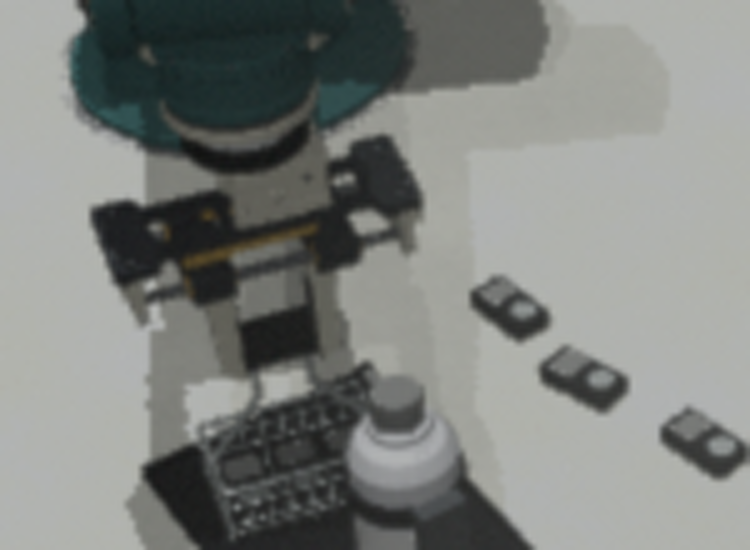

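View pics/w6.png

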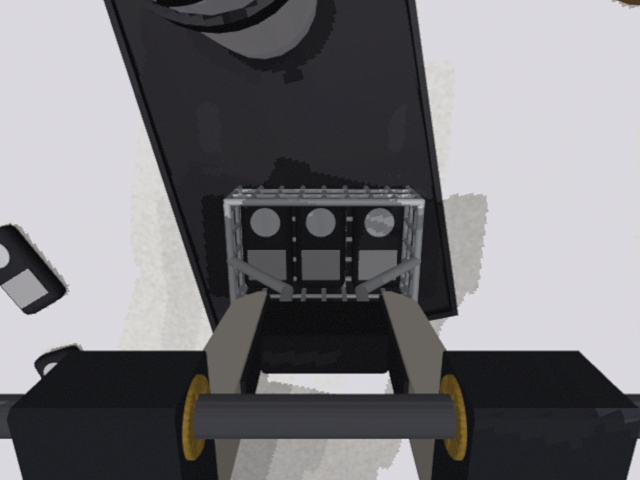

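Gripped at 45.5 mm (block 46 mm). Lifting.

Emit:
{"fn": "apply_moves", "kwargs": {
  "rows": "0 0 -0.01 0 0 0 1;0 0 -0.04 0 0 0 1;0 0 -0.1 0 0 0 1;0 0 -0.16 0 0 0 1;0 0 -0.22 0 0 0 1;0 0 -0.25 0 0 0 1;0 0 -0.25 0 0 0 1"
}}

```text
time_s: 7.52
position: [476.7, -218.5, 253.7]
ee_rot: [[0.97, -0.243, 0.001], [-0.243, -0.97, -0.001], [0.001, 0.0, -1.0]]
force: [-0.4, -0.0, -3.2]
gripper_width: 45.9
```

```bash
python3 -c "
from h import *
go(415,0,255,-7);go(415,243.5,255,0.0);grab('scene','s7');crop('s7',160,150,150,110,5,'cs8');grab('wrist','w7')"
```

```text
t 7.53 pos [ 476.7 -218.5  253.7] yaw -14.07 F [-0.42 -0.04 -3.18] w 45.9
row [-0.2258 -0.394  -0.0031] [ 0.0006 -0.0018 -0.157 ]
t 7.53 pos [ 476.7 -218.5  253.7] yaw -14.07 F [-0.42 -0.04 -3.18] w 45.9
row [-0.3442 -0.8664 -0.0035] [ 0.0007 -0.0018 -0.3126]
```

View pics/cs8.png

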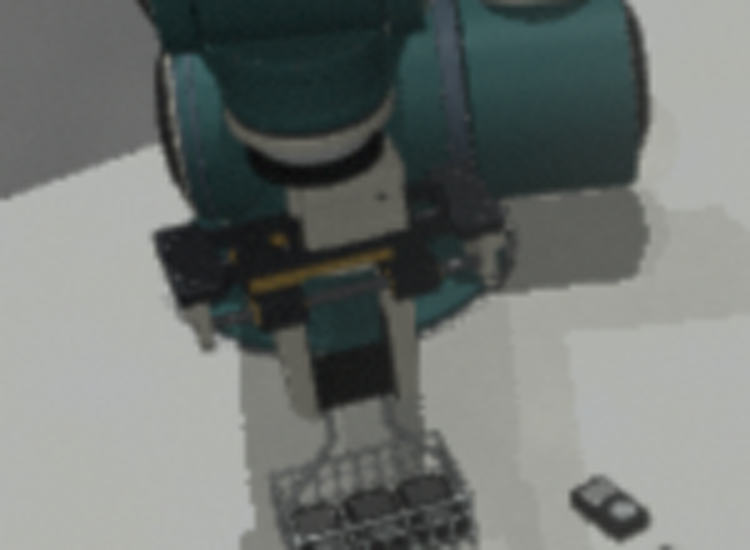

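View pics/w7.png

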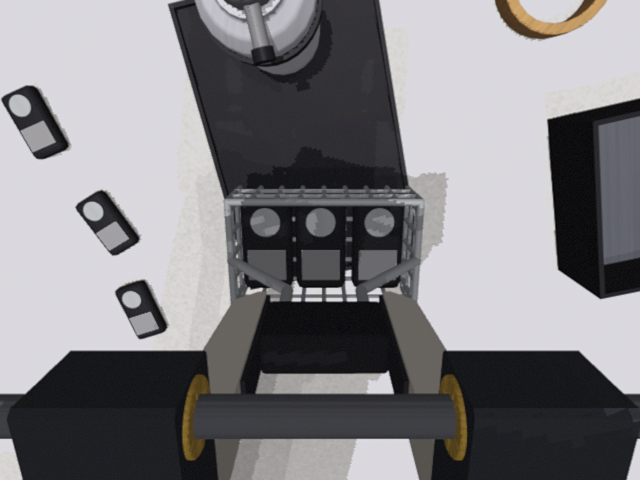

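Lifted cleanly and level, with the basket in the same place in the wrist view as before. Carrying it to the front of the hook.

Emit:
{"fn": "apply_moves", "kwargs": {
  "rows": "-0.014 -0.035 0 0 0 -0.01 1;-0.04 -0.1 0 0 0 -0.04 1;-0.075 -0.19 0 0 0 -0.08 1;-0.115 -0.29 0 0 0 -0.12 1;-0.155 -0.39 0 0 0 -0.16 1;-0.195 -0.49 0 0 0 -0.2 1;-0.235 -0.59 0 0 0 -0.24 1;-0.26 -0.66 0 0 0 -0.27 1"
}}

```text
time_s: 8.62
position: [429.1, 135.8, 252.1]
ee_rot: [[1.0, -0.031, -0.001], [-0.031, -1.0, 0.0], [-0.001, -0.0, -1.0]]
force: [0.9, -0.4, -2.9]
gripper_width: 45.8
```

```bash
python3 -c "
from h import *
go(415,243.5,255,0.0)"
```

```text
t 8.62 pos [429.1 135.8 252.1] yaw -1.76 F [ 0.91 -0.45 -2.95] w 45.8
row [-0.0347 -0.2144 -0.0057] [-0.0002  0.0008 -0.039 ]
```

Emit:
{"fn": "apply_moves", "kwargs": {
  "rows": "-0.01 -0.05 0 0 0 -0.02 1;-0.022 -0.11 0 0 0 -0.04 1;-0.032 -0.16 0 0 0 -0.04 1;-0.034 -0.19 0 0 0 -0.04 1;-0.034 -0.19 0 0 0 -0.04 1;-0.034 -0.19 0 0 0 -0.04 1"
}}

```text
time_s: 9.38
position: [416.7, 228.4, 252.6]
ee_rot: [[1.0, -0.002, -0.0], [-0.002, -1.0, -0.0], [-0.0, 0.0, -1.0]]
force: [-0.9, -0.2, -3.1]
gripper_width: 45.6
```

```bash
python3 -c "
from h import *
go(415,243.5,205,0.0);grab('scene','s8');crop('s8',290,150,120,110,6,'cs9');grab('wrist','w8');grab('top','t8');crop('t8',180,230,90,110,5,'ct8')"
```

```text
t 9.38 pos [416.7 228.4 252.6] yaw -0.13 F [-0.85 -0.23 -3.06] w 45.6
row [-0.0035 -0.0303  0.0952] [ 0.0004  0.0004 -0.0028]
```

View pics/cs9.png

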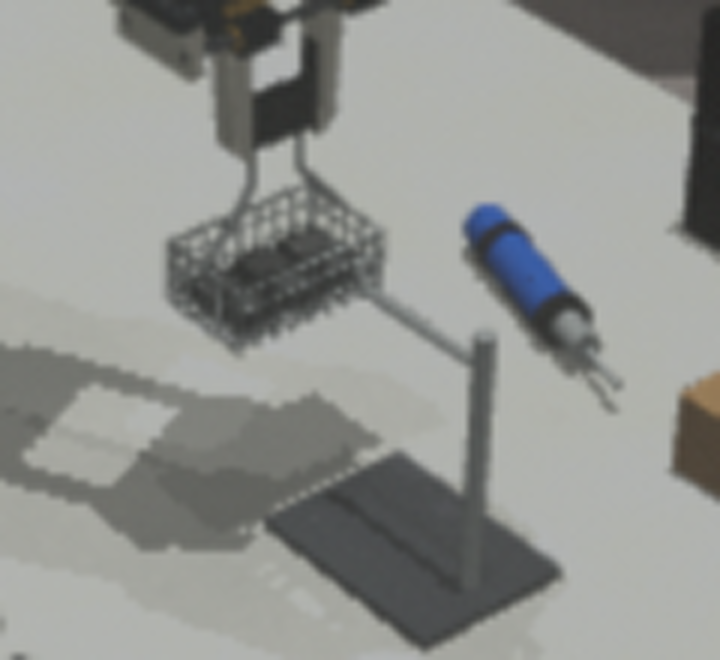

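View pics/w8.png

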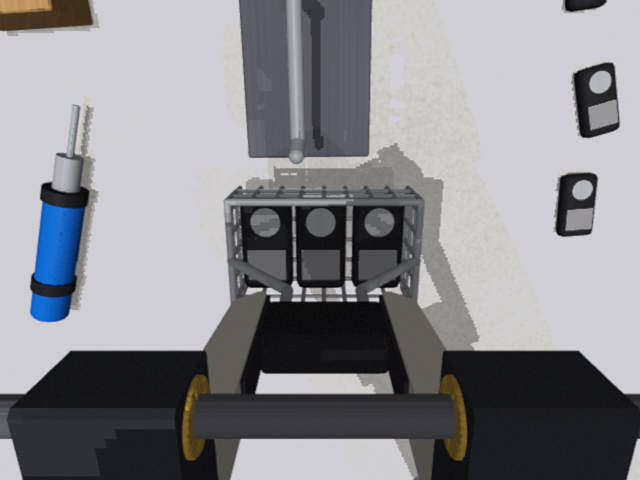

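Wrist view: the hook tip is at (296,155) and the bar runs up to (293,0), slightly left of the gripper's centre line.

```bash
python3 -c "
from h import *
im=cv2.imread('pics/w8.png').astype(int)
g=im.sum(2)/3
for v in (5,20,40,60,80,100,120,135,145,155): 
  r=g[v,250:350]; k=np.where(r>125)[0]+250; print(v,k.min() if len(k) else 0,k.max() if len(k) else 0,len(k), onz('w8',(k.min()+k.max())/2,v,168).round(1) if len(k) else '')
print('tip',onz('w8',296,155,184).round(1),'gripmid',onz('w8',323,300,200).round(1))
crop('w8',240,0,140,175,4,'cw8')
"
```

```text
5 287 299 13 [547.9 242.9 168. ]
20 287 299 13 [541.2 243.1 168. ]
40 288 300 13 [532.1 242.8 168. ]
60 289 300 12 [522.7 242.8 168. ]
80 289 301 13 [513.1 242.7 168. ]
100 290 301 12 [503.2 242.7 168. ]
120 291 302 12 [493.  242.4 168. ]
135 291 302 11 [485.3 242.6 168. ]
145 0 0 0 
155 290 301 12 [474.6 243.4 168. ]
tip [476.3 242.1 184. ] gripmid [403.  228.6 200. ]
```

View pics/cw8.png

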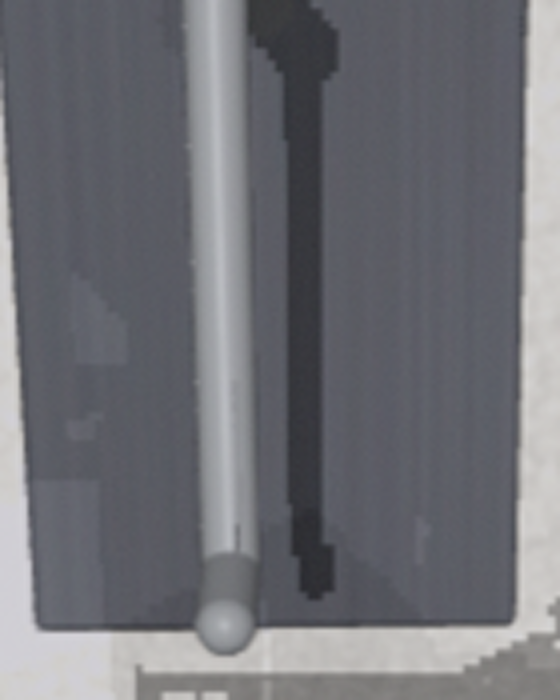

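Emit:
{"fn": "apply_moves", "kwargs": {
  "rows": "-0.001 -0.015 0.02 0 0 0 1;-0.003 -0.028 0.05 0 0 0 1;-0.003 -0.028 0.08 0 0 0 1;-0.003 -0.028 0.09 0 0 -0.003 1;-0.003 -0.028 0.09 0 0 -0.003 1;-0.003 -0.028 0.09 0 0 -0.003 1"
}}

```text
time_s: 10.28
position: [415.5, 242.8, 208.3]
ee_rot: [[1.0, 0.0, 0.001], [0.0, -1.0, 0.0], [0.001, -0.0, -1.0]]
force: [0.2, 0.0, -2.2]
gripper_width: 45.9
```

```bash
python3 -c "
from h import *
go(522,242.7,207,0.3);grab('scene','s9');crop('s9',290,150,120,110,6,'cs10');grab('wrist','w9');crop('w9',220,80,200,150,4,'cw9')
print(tri(('w8',296,155),('scene0',325+171/7-.43,180+97/7-.43)))
print(tri(('w8',296,155),('top0',195+154/7-.43,230+402/7-.43)))"
```

```text
t 10.28 pos [415.5 242.8 208.3] yaw 0.01 F [ 0.24  0.03 -2.22] w 45.9
row [0.2131 0.0003 0.0027] [-0.0004 -0.0008 -0.0064]
(array([476.9, 243.2, 181.2]), [1.4, 1.4])
(array([475.5, 242.4, 175.3]), [0.2, 0.2])
```

View pics/cs10.png

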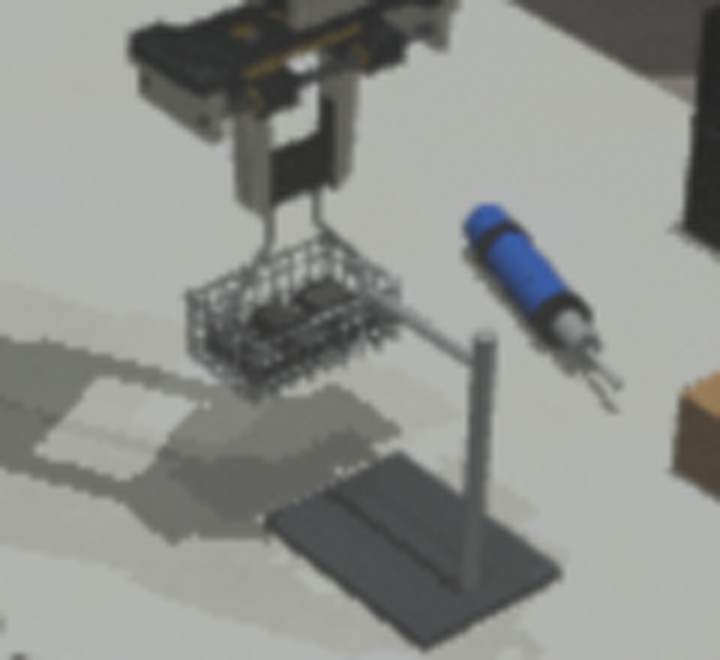

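View pics/w9.png

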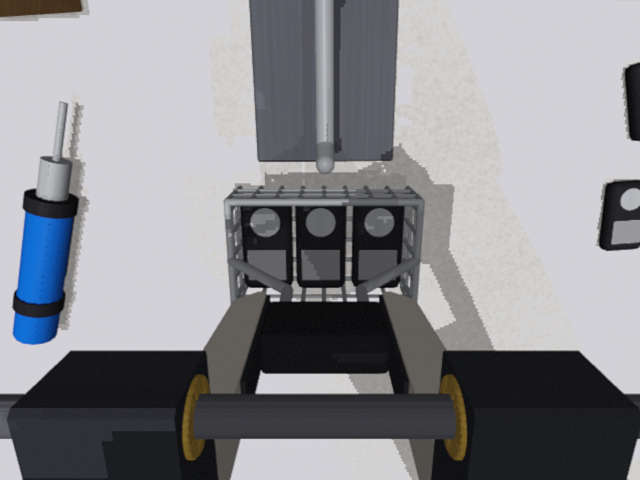

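Wrist view: the hook tip is at (325,165), in line with the loop's centre (≈324). The loop's underside is at about 198 mm and the tip at 184 mm. Sliding in.

Emit:
{"fn": "apply_moves", "kwargs": {
  "rows": "0.02 0 0 0 0 -0.004 1;0.06 0 0 0 0 -0.006 1;0.1 0 0 0 0 -0.006 1;0.14 0 0 0 0 -0.006 1;0.18 0 0 0 0 -0.006 1;0.205 0 0 0 0 -0.006 1;0.213 0 0 0 0 -0.006 1;0.213 0 0 0 0 -0.006 1"
}}

```text
time_s: 11.38
position: [521.7, 242.8, 207.7]
ee_rot: [[1.0, 0.005, -0.0], [0.005, -1.0, -0.0], [-0.0, 0.0, -1.0]]
force: [0.5, -0.6, -3.6]
gripper_width: 45.8
```

```bash
python3 -c "
from h import *
go(522,242.7,180,0.3);grab('scene','s10');crop('s10',300,130,120,110,6,'cs11');grab('wrist','w10')"
```

```text
t 11.38 pos [521.7 242.8 207.7] yaw 0.29 F [ 0.49 -0.6  -3.56] w 45.8
row [0.0007 0.0003 0.0554] [ 0.      0.0003 -0.0003]
```

View pics/cs11.png

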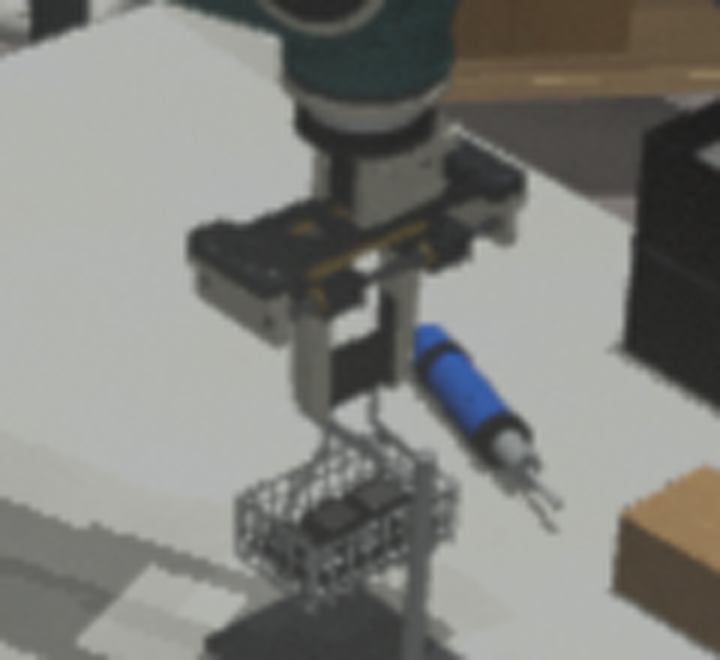

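View pics/w10.png

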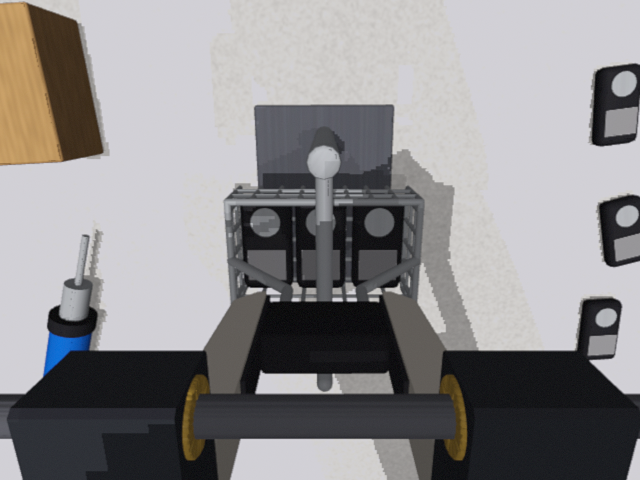

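The bar passes through the loop: the post is at (323,162) and the tip shows at (324,385) beyond the block. Lowering until contact.

Emit:
{"fn": "apply_moves", "kwargs": {
  "rows": "0 0 0.01 0 0 0 1;0 0 0.025 0 0 0 1;0 0 0.04 0 0 0 1;0 0 0.048 0 0 0 1;0 0 0.048 0 0 0 1;0 0 0.048 0 0 0 1"
}}

```text
time_s: 12.22
position: [521.9, 242.9, 184.0]
ee_rot: [[1.0, 0.005, 0.0], [0.005, -1.0, 0.0], [0.0, -0.0, -1.0]]
force: [-0.3, -0.6, -2.3]
gripper_width: 45.5
```

Emit:
{"fn": "apply_moves", "kwargs": {
  "rows": "0 0 0.002 0 0 0 1;0 0 0.004 0 0 0 1;0 0 0.005 0 0 0 1;0 0 0.005 0 0 0 1"
}}

```text
time_s: 12.72
position: [521.7, 242.8, 181.2]
ee_rot: [[1.0, 0.005, -0.0], [0.005, -1.0, -0.0], [-0.0, 0.0, -1.0]]
force: [-0.1, -0.2, -2.8]
gripper_width: 46.2
```

Emit:
{"fn": "apply_moves", "kwargs": {
  "rows": "0 0 0.002 0 0 0 1;0 0 0.003 0 0 0 1;0 0 0.003 0 0 0 1"
}}

```text
time_s: 13.1
position: [521.8, 242.9, 179.7]
ee_rot: [[1.0, 0.005, -0.0], [0.005, -1.0, -0.0], [-0.0, 0.0, -1.0]]
force: [-0.2, -0.1, -1.9]
gripper_width: 45.8
```

Emit:
{"fn": "apply_moves", "kwargs": {
  "rows": "0 0 0.001 0 0 0 1;0 0 0.002 0 0 0 1;0 0 0.002 0 0 0 1"
}}

```text
time_s: 13.48
position: [521.8, 242.9, 179.4]
ee_rot: [[1.0, 0.005, 0.001], [0.005, -1.0, 0.0], [0.001, -0.0, -1.0]]
force: [-3.3, -1.2, 5.2]
gripper_width: 45.6
```

Contact at 179.4 (force went from -2.5 to +5.2 N). I'll back off a touch, then open slowly.

Emit:
{"fn": "apply_moves", "kwargs": {
  "rows": "0 0 -0.001 0 0 0 1;0 0 -0.001 0 0 0 1"
}}

```text
time_s: 13.72
position: [521.8, 242.9, 179.5]
ee_rot: [[1.0, 0.005, 0.0], [0.005, -1.0, 0.0], [0.0, -0.0, -1.0]]
force: [-1.6, -0.7, 4.5]
gripper_width: 46.1
```

```bash
python3 -c "
from h import *
go(522,242.7,180,0.3);grab('wrist','w11')"
```

```text
t 13.72 pos [521.8 242.9 179.5] yaw 0.29 F [-1.6  -0.7   4.53] w 46.1
row [ 0.0004  0.0004 -0.0011] [-0.0002 -0.0004 -0.0002]
```

View pics/w11.png

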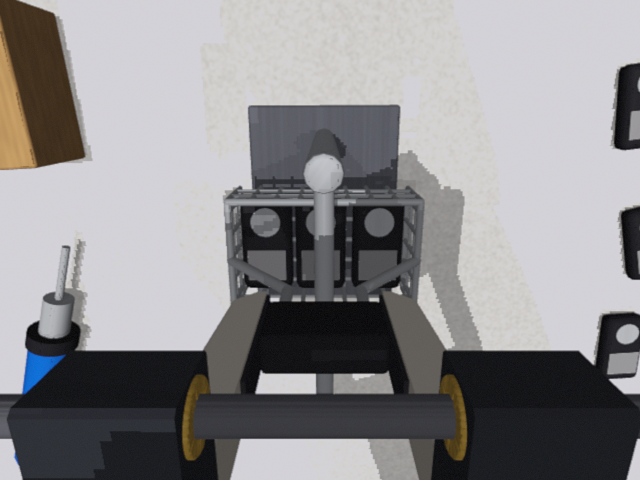

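Emit:
{"fn": "apply_moves", "kwargs": {
  "rows": "0 0 -0.001 0 0 0 -0.05;0 0 -0.001 0 0 0 -0.2;0 0 -0.001 0 0 0 -0.6;0 0 -0.001 0 0 0 -1;0 0 -0.001 0 0 0 -1;0 0 -0.001 0 0 0 -1;0 0 -0.001 0 0 0 -1;0 0 -0.001 0 0 0 -1"
}}

```text
time_s: 14.78
position: [521.8, 242.8, 179.8]
ee_rot: [[1.0, 0.005, 0.0], [0.005, -1.0, -0.0], [0.0, 0.0, -1.0]]
force: [-0.1, 0.0, -0.2]
gripper_width: 92.8
```

```bash
python3 -c "
from h import *
go(522,242.7,300,0.3);grab('wrist','w12')"
```

```text
t 14.78 pos [521.8 242.8 179.8] yaw 0.29 F [-0.13  0.02 -0.16] w 92.8
row [ 0.0005  0.0003 -0.2405] [ 0.     -0.     -0.0003]
```

View pics/w12.png

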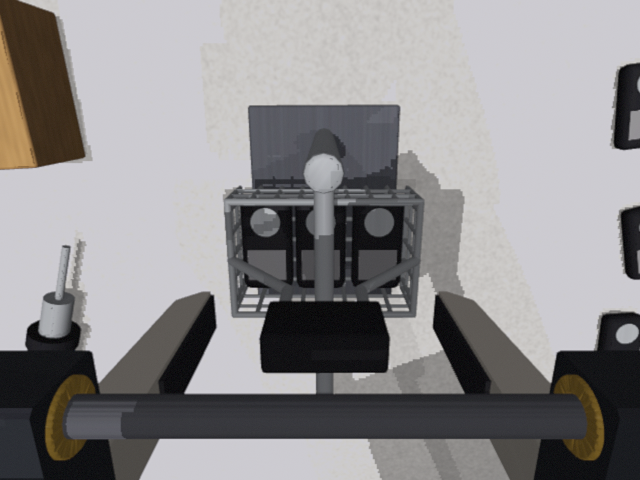

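The basket hangs on the bar, hasn't shifted, and the fingers are clear. Retreating straight up.

Emit:
{"fn": "apply_moves", "kwargs": {
  "rows": "0 0 -0.05 0 0 0 -1;0 0 -0.12 0 0 0 -1;0 0 -0.2 0 0 0 -1;0 0 -0.3 0 0 0 -1;-0.1 0 -0.3 0 0 0 -1;-0.2 0 -0.3 0 0 0 -1;-0.2 0 -0.3 0 0 0 -1;-0.2 0 -0.3 0 0 0 -1"
}}

```text
time_s: 15.82
position: [422.1, 242.4, 329.9]
ee_rot: [[1.0, 0.005, 0.001], [0.005, -1.0, 0.0], [0.001, -0.0, -1.0]]
force: [0.3, -0.2, -0.3]
gripper_width: 93.2
```

```bash
python3 -c "
from h import *
go(522,242.7,300,0.3);grab('wrist','w13');grab('scene','s13');crop('s13',180,150,200,150,4,'cs13');grab('top','t13')"
```

```text
t 15.82 pos [422.1 242.4 329.9] yaw 0.3 F [ 0.27 -0.17 -0.34] w 93.2
row [0.1998 0.0004 0.06  ] [-0.0002 -0.0008 -0.    ]
```

View pics/w13.png

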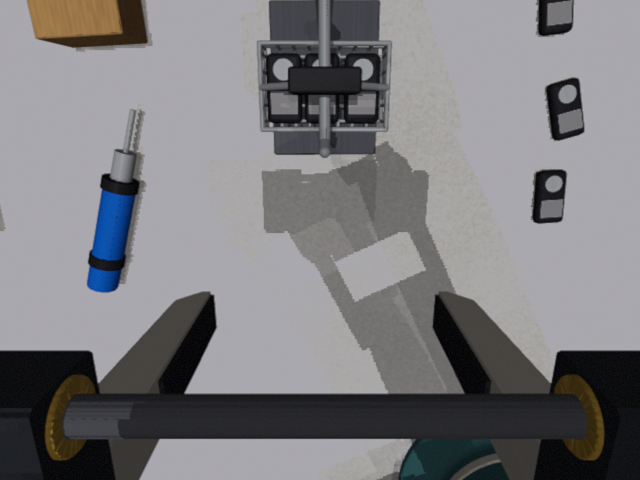

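View pics/cs13.png

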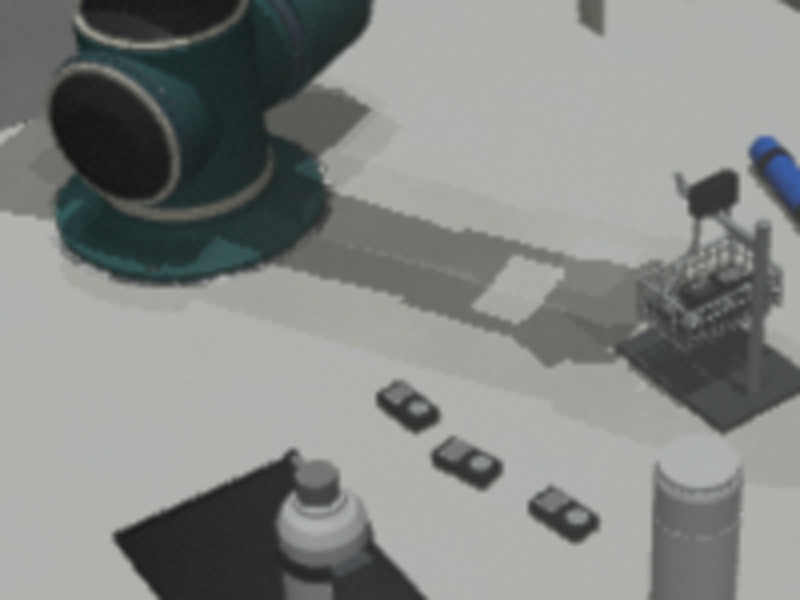

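Emit:
{"fn": "apply_moves", "kwargs": {
  "rows": "0 0 0 0 0 0 -1;0 0 0 0 0 0 -1;0 0 0 0 0 0 -1;0 0 0 0 0 0 -1;0 0 0 0 0 0 -1;0 0 0 0 0 0 -1;0 0 0 0 0 0 -1;0 0 0 0 0 0 -1"
}}

```text
time_s: 16.98
position: [421.7, 242.4, 329.8]
ee_rot: [[1.0, 0.005, -0.0], [0.005, -1.0, -0.0], [-0.0, 0.0, -1.0]]
force: [1.6, -0.2, -0.4]
gripper_width: 92.7
```

```bash
python3 -c "
from h import *
go(522,242.7,300,0.3);grab('wrist','w14');grab('scene','s14')
for a,b in(('w13','w14'),('s13','s14')):
  A=cv2.imread(f'pics/{a}.png').astype(int);B=cv2.imread(f'pics/{b}.png').astype(int);D=abs(A-B).max(2)>40;print(a,D.sum())
  k=np.argwhere(D);print(k.min(0) if len(k) else '',k.max(0) if len(k) else '')
"
```

```text
t 16.98 pos [421.7 242.4 329.8] yaw 0.29 F [ 1.57 -0.21 -0.43] w 92.7
row [0.2005 0.0003 0.0595] [ 0.      0.     -0.0003]
w13 439
[ 0 39] [479 581]
s13 1
[ 55 289] [ 55 289]
```

The basket hangs square on the bar (wrist view, rim (258..390, 42..130)). The scene view is unchanged after a further second, and the bystanders are in place.

```bash
python3 -c "
from workcell import *
print(hand_in())"
```

```text
the job is handed in; nothing more can be done
None
```

I sprayed the basket and hung it on the drip-stand hook, then handed the job in at about 17 s of the 54 s allowed.

- **Spray:** I pressed the cap with closed fingers until it hit its stop. The tool stopped after about 8 mm of travel while the force rose to 18.6 N. After I let go, the camera showed the cap back up and the basket still in its place on the tray.
- **Hanging:** I gripped the handle block by its ends (it measured 45.5 mm). I turned the basket to line up with the bar, slid the loop over the tip and lowered it until it touched. Then I opened the fingers and backed away upward.
- **Last checks:** The basket hangs square on the bar, with the tool well clear and only sensor noise left in the force reading. Two scene pictures about a second apart differ by one pixel. The wrist pictures differ by 439 pixels; I put that down to a sub-millimetre arm drift but did not check it further. The shells, screwdriver, spare can and carton look undisturbed. I did not recheck the tape roll and screw bin at the end, but the arm went nowhere near them with the basket.
- **Disagreements:** Heights from pairs of views scattered around the stated values: the hook tip came out at 175–181 mm against 184, and the grip block's top at 140–153 mm against 148. One pairing for the block's lower edge gave 82 mm against 118. I put that down to the small distance between the two wrist views and used the stated heights. The forces on contact matched those heights for both the cap and the hook.

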